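# Stow a sample pot in an interlocked drawer chest

## Robot

A 6-joint arm with a two-finger parallel gripper is mounted at the origin on a cart in front of the work surface, level with it; the furniture and walls round the work are solid. World frame = base frame: x ahead of the robot, y to its left, z up, the work surface at z = 0. Lengths are in m, angles in degrees, forces in N, time in s.
With the tool pointing down it reaches from about 0.4 to 0.825 m from the base axis. Payload 7 kg.
Tool frame: the origin (TCP) lies between the finger pads; the fingertips stand 19 mm ahead of it and the grasp point (between the pads) is the TCP (r.finger_overhang is the distance from the TCP to the fingertips, in m); z points along the fingers, y is the direction in which the jaws open and shut (so a half turn about z gives the same grasp; the last joint's range is limited). The gripper opens to 88 mm and grips with 3 to 60 N. Pads are 19 mm wide; open, the fingers measure 130 mm over their backs; the gripper's body (78 mm by 193 mm) begins 47 mm behind the grasp point.
Start: joints at [-55.056, 20.546, 0.682, 0, -70.136, -16.507], TCP at [0.213, -0.64, 0.246] pointing down, gripper open.
Joint ranges: [-176.03, 176.03], [-82.01, 121.73], [-58.28, 71.71], [-173.87, 95.51], [-174.79, -0.11], [-173.66, 173.66]. Speed limits (degrees/s): [136.94, 136.94, 172.46, 180, 180, 180].

## Interface

Orientations are given as [roll, pitch, yaw] about the fixed x, y, z axes, in that order (R = Rz(yaw) Ry(pitch) Rx(roll)).
In Python, from plant import r, optics gives the robot as it stands. The module is installed in compiled form; this text tells all that it offers.
- The arm moves only by the tool step_arm, never from a script. Its argument "increments" is a list of rows, each an object of numbers: "tx", "ty", "tz": the shift along the world's x, y, z in mm; "ax", "ay", "az": the turn, a rotation vector about the world's x, y, z in degrees; "claw": the gripper command: -1 is shut, 1 is fully open, values between are in proportion. In form: [{"tx": .., "ty": .., "tz": .., "ax": .., "ay": .., "az": .., "claw": ..}, ...]. A call has 1 to 12 rows; each row shifts and turns the commanded pose from where the row before left it; what a row does not reach is not made up. A row lasts 1/10 s, in which the tool goes at most 50 mm and 8.59 degrees, less where a joint would pass 70% of its speed; a pose out of reach is approached as far as the arm can. A call with a gripper value outside its range is refused whole. The fingers move at their own pace and stop on an object; "newtons" is the grip in N (left out, the last holds). Time passes only in rows, so rows that do not move let the fingers close. It gives the time, the measured TCP pose, the force and the opening at its end, in the units of the state.
- r.get_state(): the state, without advancing time (a new reading comes with each control period).
- optics.capture(name): name is "scene" or "top"; returns a dict with "image" (420x560x3 uint8, blue, green, red), "depth" (420x560 float32, m along the optical axis (not along the pixel's ray), 0 where there is no reading), "fx", "fy", "cx", "cy" (pixels), "distortion" ([k1, k2, p1, p2, k3] as OpenCV has them; the pictures are not rectified), "R" (3x3) and "t" (3): a world point X has camera coordinates R X + t. Camera axes: x right, y down, z forward; pixel columns grow to the right and rows downward; lengths in m; the calibration is good to about 2 mm. A picture is of the moment at which its call begins.
- r.close_job(): hands the job in, once; it reports no verdict.
The state is a dict: "time_s": time; "joints": joint angles; "qd": joint speeds; "joint_torque": joint torques, N m; "tcp_pos": TCP position; "eef_rot": TCP orientation; "contact_force": force on the tool from outside, world axes, zero at the start; "moment": the same for the moment, N m; "gripper_width": finger opening in m.
Only numpy, scipy, OpenCV 4.12 (cv2) and the standard library are available. Lean on these libraries where they do the work, as an engineer would, in place of code of your own. Each camera call takes 0.05 s, during which the arm holds its last target. There are 200 camera calls.

## Task

The drawer chest has an interlock: only one of its two drawers can be out at a time. Push the drawer that stands open fully home, then pull the other drawer all the way out, and stand the white sample pot upright on the floor of that opened drawer, setting it down gently and letting go. Leave the bottles and the timer on the bench where they are.

Things in the scene. Friction and masses are not known exactly. Their poses are not given: they have to be found in the camera images.
- chest: low grey drawer chest with white top, fixed, 221 x 292 x 155 mm (deep x wide x high), two equal drawers side by side. Origin: on the bench below the middle of the shut drawers' front face; x points to the chest's back, y left seen from the front. The top's underside is 140 mm up, its front edge at chest x = -26 mm, in the way above a shut handle: grip that with the tool tilted 25 to 40 degrees, wrist leaning away from the chest
- drawer_one (a joint): drawer one, which stands open at the start, in the left or the right bay. 0 m = shut, grows as it slides out along chest -x, 0.14 = fully out. Friction about 2 N. While it is more than about 10 mm open the other drawer moves only some 5 mm and jams
- drawer_two (a joint): drawer two, shut and locked at the start, beside drawer one. Same values (0 = shut, 0.14 = fully out), size and friction. Once it is out, drawer one is locked shut. With a drawer about 60 mm or more out, its handle is clear of the chest's top and can be taken with the tool (nearly) upright
- one_handle (a point): middle of drawer one's handle: a straight round level bar parallel to chest y, 100 mm long and 11 mm thick on two posts 80 mm apart, its axis 60 mm above the bench and 45 mm in front of the drawer front (at chest x = -45 mm when shut); the drawer front is 79 mm high. Axes as the chest's
- two_handle (a point): middle of drawer two's handle, same shape, size and height. Axes as the chest's
- two_floor (a point): point on drawer two's inner floor, on its centre line, 18 mm above the bench, 100 mm behind its handle. Axes as the chest's. The floor reaches from it 43 mm to the front (chest -x; the drawer front stands 79 mm above the bench), 116 mm to the back, 50 mm to each side; side walls rise 30 mm above it. Fully out, this point lies 59 mm in front of the edge of the chest's top
- pot: white plastic sample pot with a white screw lid (fixed), standing on the bench, 66 mm tall; body about 44 mm across, tapering to the foot, lid 47 mm across from 54 to 66 mm up; 50 g. Origin: centre of its underside, z up.
- amber_bottle_1: brown glass bottle with white cap, 81 mm across, 178 mm tall, bystander; origin at the centre of its underside.
- amber_bottle_2: the other such bottle, bystander; origin at the centre of its underside.
- dropper_1: small brown bottle, 33 mm across, 85 mm tall, bystander; origin at the centre of its underside.
- dropper_2: the other small brown bottle, bystander; origin at the centre of its underside.
- timer: flat white digital timer, 62 x 64 x 18 mm, bystander; origin at the centre of its underside.

How it is judged (in metres and radians):
On the way, in this order (a step that is already met when the one before it is completed fails the run):
1. the drawer that stood open is fully home (value of joint drawer_one below 0.005 m), for 0.2 s.
2. the other drawer is all the way out, the first still home (value of joint drawer_two above 0.125 m and value of joint drawer_one below 0.008 m), for 0.2 s.
At the end, for the whole second after the job is handed in: Drawer one (open at the start) is home within 8 mm, drawer two is out by more than 120 of its 140 mm, and the pot stands at rest on drawer two's floor, upright within 7 degrees, released (value of joint drawer_one below 0.008 m and value of joint drawer_two above 0.12 m and x of pot in the frame of two_floor between -0.043 and 0.115 m and y of pot in the frame of two_floor between -0.05 and 0.05 m and z of pot in the frame of two_floor between -0.005 and 0.006 m and angle between pot's own z axis and vertical below 0.12 rad and linear speed of pot below 0.03 m/s and velocity of joint drawer_two below 0.02 m/s); the robot touches nothing.
It fails at once if the pot is dropped or thrown (faster than 0.8 m/s while no finger holds it) (linear speed of pot above 0.8 m/s and contact force between the fingers and pot below 0.05 N).
It fails at once if a bottle or the timer is moved by more than 40 mm (distance of any of amber_bottle_1, amber_bottle_2, dropper_1, dropper_2, timer from where it was at the start of the episode above 0.04 m).
It fails at once if a bottle is knocked over (angle between any of amber_bottle_1, amber_bottle_2, dropper_1, dropper_2's own z axis and vertical above 0.6 rad).
It also fails if it takes over 72 s, if anything falls off the work surface, if the arm or the gripper's body presses on something with over 40 N, if the wrist force passes 120 N, or if a joint passes its speed limit or range.

## Working session

There is one attempt and no reset: what is moved stays moved. The work goes in short steps, Python scripts to look and compute and a tool call to move; the robot and the scene stay as the last step left them, time stands still between calls to the robot, and variables do not carry over. Pictures are saved under pics/ and viewed, about 8 in all and at most 12, crops included, and the job is handed in when it is done.

Besides the shell and the picture viewer there is one more tool, called after ">>>" as name(argument=value, ...), one argument or row to a line, values as JSON. step_arm: Moves the arm, as the interface text tells. Its arguments: {"type":"object","properties":{"increments":{"type":"array","items":{"type":"object","properties":{"tx":{"type":"number"},"ty":{"type":"number"},"tz":{"type":"number"},"ax":{"type":"number"},"ay":{"type":"number"},"az":{"type":"number"},"claw":{"type":"number"}}}},"newtons":{"type":"number"}},"required":["increments"]}

```bash
mkdir -p pics; cat > h.py <<'E'
import numpy as np, cv2
from plant import r, optics
def cap(n):
    c=optics.capture(n); np.save(f'/tmp/{n}.npy',c,allow_pickle=True); return c
def load(n): return np.load(f'/tmp/{n}.npy',allow_pickle=True).item()
def K(c): return np.array([[c['fx'],0,c['cx']],[0,c['fy'],c['cy']],[0,0,1]])
def ray(c,uv):
    p=cv2.undistortPoints(np.array(uv,float).reshape(-1,1,2),K(c),np.array(c['distortion'])).reshape(-1,2)
    R=np.array(c['R']);t=np.array(c['t'])
    return -R.T@t,(np.c_[p,np.ones(len(p))])@R
def plane(c,uv,z):
    o,d=ray(c,uv); return o+d*((z-o[2])/d[:,2])[:,None]
def cloud(c):
    h,w=c['depth'].shape; g=np.mgrid[0:h,0:w][::-1].reshape(2,-1).T
    o,d=ray(c,g); return (o+d*c['depth'].reshape(-1,1)).reshape(h,w,3)
E
python3 - <<'E'
from h import *
for n in ('scene','top'):
    c=cap(n); cv2.imwrite(f'pics/{n}0.png',c['image']); o,d=ray(c,[[280,210]]); print(n,o,d,c['fx'])
print(r.get_state())
E
```

```text
scene [-0.42317627 -0.69493882  0.77734408] [[ 0.68750383  0.50211315 -0.52467725]] 451.5680550012886
top [-0.16632145 -0.11128263  1.36225427] [[ 0.4805084   0.04872229 -0.87578548]] 405.2501610934873
{'time_s': 0.1, 'joints': array([-5.50562354e+01,  2.05859986e+01,  6.41163767e-01, -1.77973456e-02,
       -7.01353101e+01, -1.65075457e+01]), 'qd': array([ 0.03440423, -0.01917002,  0.1343612 ,  0.07850649, -0.03467999,
        0.06994144]), 'joint_torque': array([-1.39893877e-03, -5.84164524e+01,  2.93752724e+01,  7.01563731e+00,
        1.02125737e-02, -5.96063069e-05]), 'tcp_pos': array([ 0.21333476, -0.63999045,  0.24474746]), 'eef_rot': array([ 1.79918404e+02, -6.73244167e-03, -1.61569835e+02]), 'contact_force': array([0.37863208, 0.04458131, 0.15585848]), 'moment': array([ 0.03987464, -0.06000473, -0.02448454]), 'gripper_width': 0.08759357223759916}
```

View pics/scene0.png

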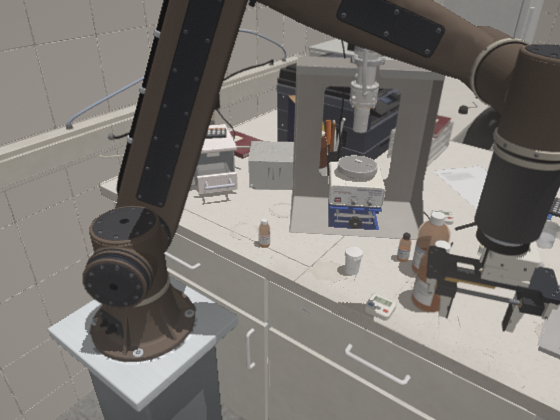

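View pics/top0.png

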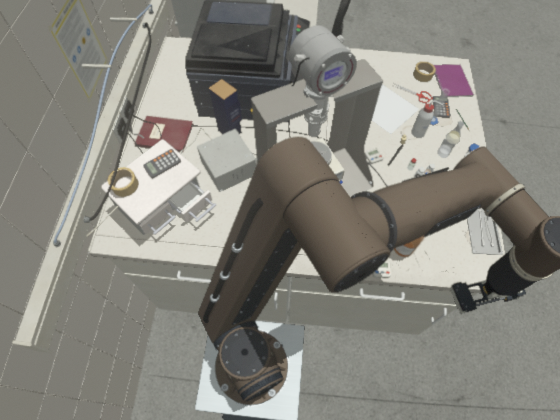

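The top view shows the chest around (155,190), with its nearer-right drawer open (handle about (200,215)) and the shut one's handle near (158,228). In the scene view the pot is at (353,262), with a dropper at (264,235). I'll enlarge the chest.

```bash
python3 - <<'E'
from h import *
c=load('top'); s=load('scene')
a=cv2.resize(c['image'][140:250,85:235],None,fx=5,fy=5,interpolation=cv2.INTER_CUBIC)
cv2.imwrite('pics/top_crop.png',a)
P=cloud(c); 
def md(P,u,v):
    q=P[v-1:v+2,u-1:u+2].reshape(-1,3); return np.round(np.median(q,0),3)
for u,v in [(150,180),(130,200),(190,165),(200,215),(195,195),(158,230),(110,220)]: print(u,v,md(P,u,v))
m=(abs(P[...,2]-.155)<.012)&(c['depth']>0)
m[:, 215:]=0; m[:130]=0;m=m.astype(np.uint8)
n,l,st,ce=cv2.connectedComponentsWithStats(m); k=1+np.argmax(st[1:,4]); print(st[k])
q=plane(c,np.argwhere(l==k)[:,::-1],.155)
print(cv2.minAreaRect(q[:,:2].astype(np.float32)),cv2.boxPoints(cv2.minAreaRect(q[:,:2].astype(np.float32))))
P=cloud(s)
for u,v in [(353,253),(353,262),(353,272),(264,235),(380,306),(404,247)]: print(u,v,md(P,u,v),s['image'][v,u])
E
```

```text
150 180 [0.57  0.431 0.156]
130 200 [0.481 0.481 0.159]
190 165 [0.648 0.3   0.156]
200 215 [0.494 0.248 0.066]
195 195 [0.602 0.298 0.021]
158 230 [0.421 0.39  0.065]
110 220 [0.472 0.61  0.001]
[ 109  139   92   86 3149]
((0.5767816305160522, 0.43120497465133667), (0.2270539104938507, 0.292649507522583), 52.892425537109375) [[0.3915947  0.42894644]
 [0.6249839  0.25238705]
 [0.76196855 0.4334635 ]
 [0.52857935 0.6100229 ]]
353 253 [ 0.452 -0.294  0.069] [215 219 221]
353 262 [ 0.444 -0.302  0.048] [145 147 148]
353 272 [ 0.449 -0.303  0.012] [144 147 148]
264 235 [ 0.399 -0.038  0.044] [103 118 138]
380 306 [ 0.369 -0.42   0.017] [200 207 210]
404 247 [ 0.581 -0.384  0.054] [ 87 111 143]
```

View pics/top_crop.png

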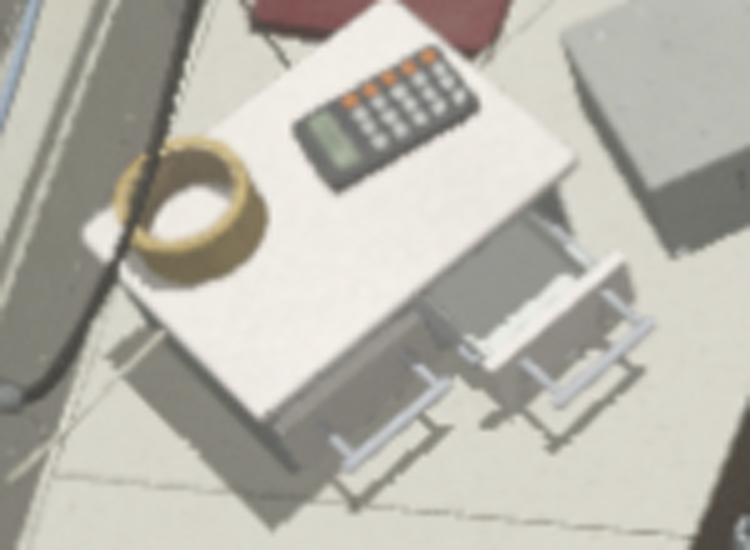

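The crop shows the shut drawer's handle (drawer two, left bay) with bar ends at about (345,465) and (450,385). The open drawer (right bay) has bar ends at about (558,400) and (650,322).

```bash
python3 - <<'E'
from h import *
c=load('top'); s=load('scene')
f=lambda p:[[85+(u+.5)/5-.5,140+(v+.5)/5-.5] for u,v in p]
O=np.array([.524,.361]);a=np.radians(52.9);cx=np.array([np.cos(a),np.sin(a)]);cy=np.array([-cx[1],cx[0]])
for nm,p in (('two',[(345,465),(450,385)]),('one',[(558,400),(650,322)])):
    q=plane(c,f(p),.063)[:,:2]; m=q.mean(0); d=q[1]-q[0]
    print(nm,q.round(3).tolist(),m.round(3),np.linalg.norm(d),np.degrees(np.arctan2(*d[::-1]))," chest:",((m-O)@cx).round(4),((m-O)@cy).round(4))
# front edge of top
q=plane(c,f([(265,418),(577,160)]),.155)[:,:2];d=q[1]-q[0];print(q,np.linalg.norm(d),np.degrees(np.arctan2(*d[::-1]))+90)
# pot lid and body in scene
P=cloud(s); m=((P[...,2]>.058)&(P[...,2]<.08)&(abs(P[...,0]-.452)<.05)&(abs(P[...,1]+.3)<.05)&(s['depth']>0)).astype(np.uint8)
q=np.argwhere(m)[:,::-1]; q=plane(s,q,.066); print('lid',cv2.minEnclosingCircle(q[:,:2].astype(np.float32)),q.mean(0))
# tall things near the path
for n,cc in (('scene',s),('top',c)):
  P=cloud(cc); 
  for lo,hi in ((.09,.2),(.2,.6)):
    k=(P[...,2]>lo)&(P[...,2]<hi)&(cc['depth']>0)&(np.hypot(P[...,0],P[...,1])<.85)&(P[...,0]>.3)&(abs(P[...,1])<.6)
    H,xe,ye=np.histogram2d(P[k][:,0],P[k][:,1],bins=[np.arange(.3,.9,.05),np.arange(-.6,.65,.05)])
    print(n,lo);print(H.astype(int))
E
```

```text
two [[0.409, 0.403], [0.481, 0.341]] [0.445 0.372] 0.09450736284156896 -40.764351662858004  chest: -0.0388 0.07
one [[0.476, 0.26], [0.547, 0.204]] [0.512 0.232] 0.09006545921893523 -37.93816584980819  chest: -0.1101 -0.0682
[[0.39714644 0.4303691 ]
 [0.62438844 0.25855631]] 0.2848834228673577 52.907858285044824
lid ((0.457772821187973, -0.29422158002853394), 0.030461996793746948) [ 0.45701189 -0.29320887  0.066     ]
scene 0.09
[[  0   0   0   0   0   0   0   0   0   0   0   0   0   0   0   0   0   0
    0   0   0   0   0   0]
 [  0   0   0   0   0   0   0   0   0   0   0   0   0   0   0   0   0   0
    0   0   0   0   0  62]
 [  0   0 160   0   0   0   0   0   0   0   0   0   0   0   0   0   0   0
    0   0   0   0   0  31]
 [  0  68  86   0   0   0   0   0   0   0   0   0   0   0   0   0   0   0
    0   0   0   0   0   0]
 [  0   0  23  23   0   0   0   0   0   0   0   0   0   0   0   0   0   0
   31   6   0   0   0   0]
 [  0   0 411 370   1   0   0   0   0   0   0   6  14   0   0   0   0  40
  216 100   0   0   0   0]
 [  0   0   9   3   0   0   0   0 242 275   3   0  26   0   0
[... 3799 characters left out ...]
 0   0   0   0   0   0   0   0   0   0   0  13   0   0   0   0   0
    0   0   0  19  83  55]
 [  0   0   0   0   0   0   0   0  91  95  76 241 381   0   0   0   0   0
    0   0   0   0  46  37]
 [  0   0   0   0   0   0   0  47 237 148 268 212 331 173   0   0   0   0
    0   0   0   0  14   0]
 [  0   0   0   0   0   0   0  87 169 509 224 219 227   1   0   0   0   0
    0   0   0   0   0   0]
 [  0   0   0   0   0   9 180 159   1   0  82  36   0   0   0   0   0   0
    0   0   0   0   0   0]
 [  0   0   0   0   0   0  17  19   0   0   0   0   0   0   0   0   0   0
    0   0   0   0   0   0]
 [  0   0   0   0   0   0   0   0   0   0   0   0   0   0   0   0   0   0
    0   0   0   0   0   0]]
```

>>> step_arm(
  increments=[
    {"tx":20,"ty":40,"tz":4,"az":2.9,"claw":-1},
    {"tx":20,"ty":40,"tz":4,"az":2.9,"claw":-1},
    {"tx":20,"ty":40,"tz":4,"az":2.9,"claw":-1},
    {"tx":20,"ty":40,"tz":4,"az":2.9,"claw":-1},
    {"tx":20,"ty":40,"tz":4,"az":2.9,"claw":-1},
    {"tx":20,"ty":40,"tz":4,"az":2.9,"claw":-1},
    {"tx":20,"ty":40,"tz":4,"az":2.9,"claw":-1},
    {"tx":20,"ty":40,"tz":4,"az":2.9,"claw":-1},
    {"tx":20,"ty":40,"tz":4,"az":2.9,"claw":-1},
    {"tx":20,"ty":40,"tz":4,"az":2.9,"claw":-1},
    {"tx":20,"ty":40,"tz":4,"az":2.9,"claw":-1},
    {"tx":20,"ty":40,"tz":4,"az":2.9,"claw":-1},
  ],
  newtons=15,
)

```text
$.increments[0]: bad value
```

>>> step_arm(
  increments=[
    {"tx":1,"ty":33,"claw":-1},
    {"tx":1,"ty":33,"claw":-1},
    {"tx":1,"ty":33,"claw":-1},
    {"tx":1,"ty":33,"claw":-1},
    {"tx":1,"ty":33,"claw":-1},
    {"tx":1,"ty":33,"ax":5.58,"ay":-4.22,"claw":-1},
    {"tx":1,"ty":33,"ax":5.58,"ay":-4.22,"claw":-1},
    {"tx":1,"ty":33,"ax":5.58,"ay":-4.22,"claw":-1},
    {"tx":1,"ty":33,"ax":5.58,"ay":-4.22,"claw":-1},
    {"tx":1,"ty":32,"ax":5.58,"ay":-4.22,"claw":-1},
    {"claw":-1},
    {"claw":-1},
  ],
)

```text
$.increments[0]: bad value
```

```bash
cat >> h.py <<'E'
from scipy.spatial.transform import Rotation as Ro
def st():
    s=r.get_state(); R=Ro.from_euler('xyz',s['eef_rot'],degrees=True).as_matrix()
    print('t',round(s['time_s'],2),'tcp',np.round(s['tcp_pos'],4),'F',np.round(s['contact_force'],1),'w',round(s['gripper_width'],4),'q',np.round(s['joints'],0))
    print('x',R[:,0].round(3),'y',R[:,1].round(3),'z',R[:,2].round(3))
E
python3 -c "
from h import *
st()
c=cap('top');cv2.imwrite('pics/t1.png',cv2.resize(c['image'][120:300,80:320],None,fx=3,fy=3))"
```

```text
t 0.1 tcp [ 0.2133 -0.64    0.2447] F [0.4 0.  0.2] w 0.0876 q [-55.  21.   1.  -0. -70. -17.]
x [-0.949 -0.316  0.   ] y [-0.316  0.949  0.001] z [-0.001  0.001 -1.   ]
```

View pics/t1.png

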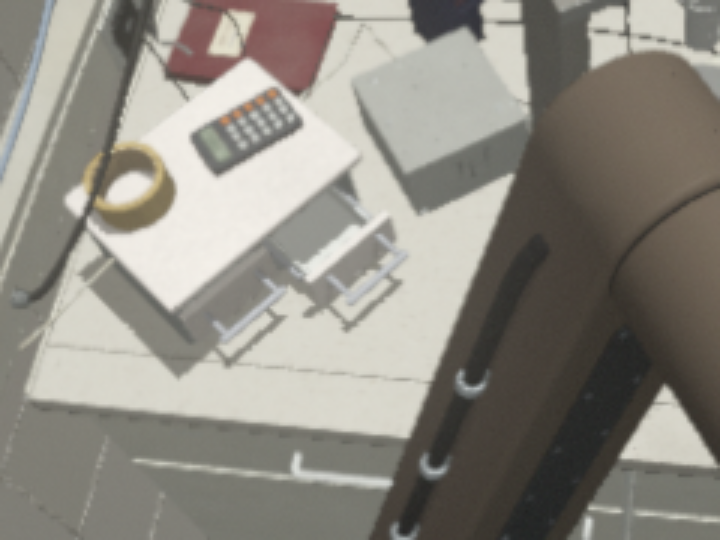

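The moves were refused and the scene is unchanged (4 pictures viewed). I'll try a single row with every key filled in.

>>> step_arm(
  increments=[
    {"tx":20,"ty":40,"tz":4,"ax":0,"ay":0,"az":2.9,"claw":-1},
  ],
  newtons=15,
)

```text
time_s: 0.25
tcp_pos: [0.2319, -0.602, 0.2472]
eef_rot: [179.8, -0.1, -158.8]
contact_force: [0.8, 0.5, -0.1]
gripper_width: 0.084
```

All keys are required in every row.

>>> step_arm(
  increments=[
    {"tx":20,"ty":40,"tz":4,"ax":0,"ay":0,"az":2.9,"claw":-1},
    {"tx":20,"ty":40,"tz":4,"ax":0,"ay":0,"az":2.9,"claw":-1},
    {"tx":20,"ty":40,"tz":4,"ax":0,"ay":0,"az":2.9,"claw":-1},
    {"tx":20,"ty":40,"tz":4,"ax":0,"ay":0,"az":2.9,"claw":-1},
    {"tx":20,"ty":40,"tz":4,"ax":0,"ay":0,"az":2.9,"claw":-1},
    {"tx":20,"ty":40,"tz":4,"ax":0,"ay":0,"az":2.9,"claw":-1},
    {"tx":20,"ty":40,"tz":4,"ax":0,"ay":0,"az":2.9,"claw":-1},
    {"tx":20,"ty":40,"tz":4,"ax":0,"ay":0,"az":2.9,"claw":-1},
    {"tx":20,"ty":40,"tz":4,"ax":0,"ay":0,"az":2.9,"claw":-1},
    {"tx":20,"ty":40,"tz":4,"ax":0,"ay":0,"az":2.9,"claw":-1},
    {"tx":20,"ty":40,"tz":4,"ax":0,"ay":0,"az":2.9,"claw":-1},
  ],
)

```text
time_s: 1.35
tcp_pos: [0.4538, -0.1585, 0.2939]
eef_rot: [-180.0, 0.0, -126.6]
contact_force: [0.2, -1.1, -0.2]
gripper_width: 0.0013
```

>>> step_arm(
  increments=[
    {"tx":1,"ty":33,"tz":0,"ax":0,"ay":0,"az":0,"claw":-1},
    {"tx":1,"ty":33,"tz":0,"ax":0,"ay":0,"az":0,"claw":-1},
    {"tx":1,"ty":33,"tz":0,"ax":0,"ay":0,"az":0,"claw":-1},
    {"tx":1,"ty":33,"tz":0,"ax":0,"ay":0,"az":0,"claw":-1},
    {"tx":1,"ty":33,"tz":0,"ax":0,"ay":0,"az":0,"claw":-1},
    {"tx":1,"ty":33,"tz":0,"ax":5.58,"ay":-4.22,"az":0,"claw":-1},
    {"tx":1,"ty":33,"tz":0,"ax":5.58,"ay":-4.22,"az":0,"claw":-1},
    {"tx":1,"ty":33,"tz":0,"ax":5.58,"ay":-4.22,"az":0,"claw":-1},
    {"tx":1,"ty":33,"tz":0,"ax":5.58,"ay":-4.22,"az":0,"claw":-1},
    {"tx":1,"ty":32,"tz":0,"ax":5.58,"ay":-4.22,"az":0,"claw":-1},
    {"tx":0,"ty":0,"tz":0,"ax":0,"ay":0,"az":0,"claw":-1},
  ],
)

```text
time_s: 2.45
tcp_pos: [0.4615, 0.1694, 0.2926]
eef_rot: [-179.9, 35.2, -126.7]
contact_force: [0.3, -1.3, 1.5]
gripper_width: 0.0002
```

```bash
python3 -c "
from h import *
st()"
```

```text
t 2.45 tcp [0.4615 0.1694 0.2926] F [ 0.3 -1.3  1.5] w 0.0002 q [ 34. -13. -31. -18. -40. -60.]
x [-0.489 -0.655 -0.576] y [-0.801  0.599 -0.002] z [ 0.346  0.46  -0.817]
```

>>> step_arm(
  increments=[
    {"tx":0,"ty":0,"tz":-39,"ax":0,"ay":0,"az":0,"claw":-1},
    {"tx":0,"ty":0,"tz":-39,"ax":0,"ay":0,"az":0,"claw":-1},
    {"tx":0,"ty":0,"tz":-39,"ax":0,"ay":0,"az":0,"claw":-1},
    {"tx":0,"ty":0,"tz":-39,"ax":0,"ay":0,"az":0,"claw":-1},
    {"tx":0,"ty":0,"tz":-39,"ax":0,"ay":0,"az":0,"claw":-1},
    {"tx":0,"ty":0,"tz":-39,"ax":0,"ay":0,"az":0,"claw":-1},
    {"tx":0,"ty":0,"tz":0,"ax":0,"ay":0,"az":0,"claw":-1},
  ],
)

```text
time_s: 3.15
tcp_pos: [0.4618, 0.1675, 0.0562]
eef_rot: [179.8, 34.5, -127.0]
contact_force: [0.2, -1.8, 0.1]
gripper_width: 0.0004
```

>>> step_arm(
  increments=[
    {"tx":6,"ty":8,"tz":0,"ax":0,"ay":0,"az":0,"claw":-1},
    {"tx":6,"ty":8,"tz":0,"ax":0,"ay":0,"az":0,"claw":-1},
    {"tx":6,"ty":8,"tz":0,"ax":0,"ay":0,"az":0,"claw":-1},
    {"tx":6,"ty":8,"tz":0,"ax":0,"ay":0,"az":0,"claw":-1},
    {"tx":6,"ty":8,"tz":0,"ax":0,"ay":0,"az":0,"claw":-1},
    {"tx":6,"ty":8,"tz":0,"ax":0,"ay":0,"az":0,"claw":-1},
    {"tx":6,"ty":8,"tz":0,"ax":0,"ay":0,"az":0,"claw":-1},
    {"tx":6,"ty":8,"tz":0,"ax":0,"ay":0,"az":0,"claw":-1},
  ],
)

```text
time_s: 3.95
tcp_pos: [0.5113, 0.2331, 0.0611]
eef_rot: [-179.8, 34.9, -126.7]
contact_force: [-2.1, -2.1, -0.7]
gripper_width: 0.0005
```

```bash
python3 -c "
from h import *
st()
c=cap('top');cv2.imwrite('pics/t2.png',cv2.resize(c['image'][140:260,85:245],None,fx=4,fy=4))"
```

```text
t 3.95 tcp [0.5113 0.2331 0.0611] F [-2.1 -2.1 -0.7] w 0.0005 q [ 29.  14. -31. -48. -18. -24.]
x [-0.49  -0.657 -0.573] y [-0.801  0.599 -0.003] z [ 0.345  0.457 -0.82 ]
```

View pics/t2.png

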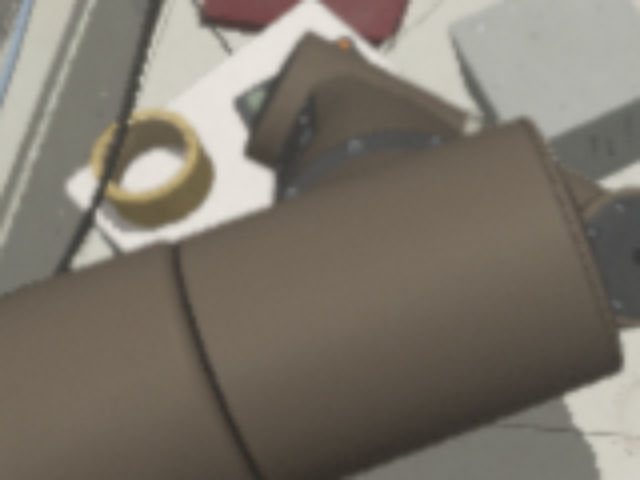

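The arm hides the chest from the top camera (5 viewed). The roughly 3 N along -cx matches a sliding drawer, so I'll keep pushing.

>>> step_arm(
  increments=[
    {"tx":6,"ty":8,"tz":-1,"ax":0,"ay":0,"az":0,"claw":-1},
    {"tx":6,"ty":8,"tz":-1,"ax":0,"ay":0,"az":0,"claw":-1},
    {"tx":6,"ty":8,"tz":0,"ax":0,"ay":0,"az":0,"claw":-1},
    {"tx":3,"ty":4,"tz":0,"ax":0,"ay":0,"az":0,"claw":-1},
  ],
)

```text
time_s: 4.4
tcp_pos: [0.5329, 0.2613, 0.0591]
eef_rot: [-179.8, 35.0, -126.7]
contact_force: [0.3, -3.0, -1.3]
gripper_width: 0.0004
```

>>> step_arm(
  increments=[
    {"tx":2.4,"ty":3.2,"tz":0,"ax":0,"ay":0,"az":0,"claw":-1},
    {"tx":2.4,"ty":3.2,"tz":0,"ax":0,"ay":0,"az":0,"claw":-1},
    {"tx":0,"ty":0,"tz":0,"ax":0,"ay":0,"az":0,"claw":-1},
  ],
)

```text
time_s: 4.7
tcp_pos: [0.5374, 0.2674, 0.0594]
eef_rot: [-179.8, 35.0, -126.7]
contact_force: [-0.9, -1.2, -0.4]
gripper_width: 0.0001
```

>>> step_arm(
  increments=[
    {"tx":2.4,"ty":3.2,"tz":0,"ax":0,"ay":0,"az":0,"claw":-1},
    {"tx":1.2,"ty":1.6,"tz":0,"ax":0,"ay":0,"az":0,"claw":-1},
    {"tx":0,"ty":0,"tz":0,"ax":0,"ay":0,"az":0,"claw":-1},
  ],
)

```text
time_s: 5.0
tcp_pos: [0.5408, 0.2721, 0.0595]
eef_rot: [-179.8, 35.0, -126.7]
contact_force: [-0.5, -1.0, -2.5]
gripper_width: 0.0008
```

>>> step_arm(
  increments=[
    {"tx":1.2,"ty":1.6,"tz":0,"ax":0,"ay":0,"az":0,"claw":-1},
    {"tx":1.2,"ty":1.6,"tz":0,"ax":0,"ay":0,"az":0,"claw":-1},
    {"tx":0,"ty":0,"tz":0,"ax":0,"ay":0,"az":0,"claw":-1},
  ],
)

```text
time_s: 5.3
tcp_pos: [0.5429, 0.2749, 0.0593]
eef_rot: [-179.8, 34.9, -126.7]
contact_force: [-1.7, -2.9, -0.3]
gripper_width: 0.0008
```

>>> step_arm(
  increments=[
    {"tx":1.8,"ty":2.4,"tz":0,"ax":0,"ay":0,"az":0,"claw":-1},
    {"tx":1.2,"ty":1.6,"tz":0,"ax":0,"ay":0,"az":0,"claw":-1},
    {"tx":0,"ty":0,"tz":0,"ax":0,"ay":0,"az":0,"claw":-1},
  ],
)

```text
time_s: 5.6
tcp_pos: [0.5433, 0.2768, 0.0572]
eef_rot: [-180.0, 34.7, -126.8]
contact_force: [-5.6, -10.9, -0.2]
gripper_width: 0.0001
```

>>> step_arm(
  increments=[
    {"tx":1.8,"ty":2.4,"tz":0,"ax":0,"ay":0,"az":0,"claw":-1},
    {"tx":0,"ty":0,"tz":0,"ax":0,"ay":0,"az":0,"claw":-1},
  ],
)

```text
time_s: 5.8
tcp_pos: [0.5435, 0.2779, 0.056]
eef_rot: [179.9, 34.5, -126.8]
contact_force: [-9.9, -16.5, 0.2]
gripper_width: 0.0007
```

Drawer one stopped at about 19 N with no further travel, and the contact point agrees with a shut bar within 4 mm. Next I back off and go to the pre-hook position for drawer two.

>>> step_arm(
  increments=[
    {"tx":-6,"ty":-8,"tz":0,"ax":0,"ay":0,"az":0,"claw":-1},
    {"tx":-9,"ty":-12,"tz":5,"ax":0,"ay":0,"az":0,"claw":-1},
    {"tx":-9,"ty":-12,"tz":10,"ax":0,"ay":0,"az":0,"claw":-1},
    {"tx":-18,"ty":21,"tz":20,"ax":0,"ay":0,"az":0,"claw":-1},
    {"tx":-18,"ty":21,"tz":20,"ax":0,"ay":0,"az":0,"claw":-1},
    {"tx":-18,"ty":21,"tz":20,"ax":0,"ay":0,"az":0,"claw":-1},
    {"tx":-18,"ty":22,"tz":0,"ax":0,"ay":0,"az":0,"claw":-1},
    {"tx":-18,"ty":22,"tz":0,"ax":0,"ay":0,"az":0,"claw":-1},
    {"tx":0,"ty":0,"tz":0,"ax":0,"ay":0,"az":0,"claw":-1},
  ],
)

```text
time_s: 6.7
tcp_pos: [0.4676, 0.3134, 0.1159]
eef_rot: [179.7, 34.2, -126.7]
contact_force: [0.2, 0.2, -0.7]
gripper_width: 0.0003
```

```bash
python3 -c "
from h import *
st()
c=cap('scene');cv2.imwrite('pics/s2.png',cv2.resize(c['image'][100:260,120:360],None,fx=3,fy=3))"
```

```text
t 6.7 tcp [0.4676 0.3134 0.1159] F [ 0.2  0.2 -0.7] w 0.0003 q [ 54.   6. -49.  -1.  -0. -90.]
x [-0.494 -0.663 -0.562] y [-0.803  0.596  0.004] z [ 0.333  0.454 -0.827]
```

View pics/s2.png

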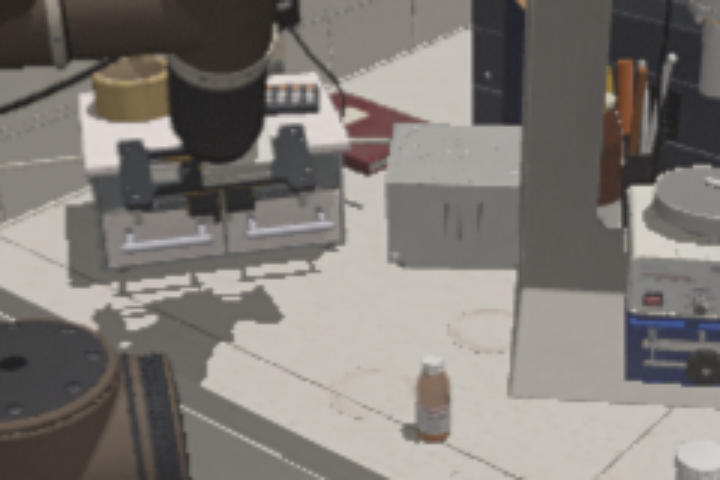

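The scene view shows both drawers shut, with handles at crop (167,240) and (290,228). Joint 5 has reached its limit because the wrist is straight, so I'll reduce the tilt a little and approach at a larger radius.

>>> step_arm(
  increments=[
    {"tx":1,"ty":6,"tz":0,"ax":-1.2,"ay":0.9,"az":0,"claw":-1},
    {"tx":1,"ty":7,"tz":-3,"ax":-1.2,"ay":0.9,"az":0,"claw":-1},
    {"tx":1,"ty":7,"tz":-3,"ax":0,"ay":0,"az":0,"claw":-1},
    {"tx":0,"ty":7,"tz":-3,"ax":0,"ay":0,"az":0,"claw":-1},
    {"tx":0,"ty":7,"tz":-3,"ax":0,"ay":0,"az":0,"claw":-1},
    {"tx":0,"ty":0,"tz":0,"ax":0,"ay":0,"az":0,"claw":-1},
  ],
)

```text
time_s: 7.35
tcp_pos: [0.4756, 0.3456, 0.104]
eef_rot: [179.1, 31.2, -126.9]
contact_force: [-0.2, -0.1, 0.2]
gripper_width: -0.0
```

```bash
python3 -c "
from h import *
st()"
```

```text
t 7.35 tcp [0.4756 0.3456 0.104 ] F [-0.2 -0.1  0.2] w -0.0 q [ 55.  10. -48.   7.  -1. -99.]
x [-0.514 -0.684 -0.518] y [-0.804  0.594  0.013] z [ 0.299  0.423 -0.855]
```

>>> step_arm(
  increments=[
    {"tx":-6,"ty":5,"tz":0,"ax":0,"ay":0,"az":0,"claw":-1},
    {"tx":-7,"ty":5,"tz":0,"ax":0,"ay":0,"az":0,"claw":-1},
    {"tx":-7,"ty":5,"tz":-1,"ax":0,"ay":0,"az":0,"claw":-1},
    {"tx":-7,"ty":5,"tz":-1,"ax":0,"ay":0,"az":0,"claw":-1},
    {"tx":-7,"ty":6,"tz":-1,"ax":0,"ay":0,"az":0,"claw":-1},
    {"tx":0,"ty":0,"tz":0,"ax":0,"ay":0,"az":0,"claw":-1},
  ],
)

```text
time_s: 7.95
tcp_pos: [0.4494, 0.3664, 0.1044]
eef_rot: [177.4, 30.8, -126.8]
contact_force: [0.0, -0.2, 0.0]
gripper_width: 0.0004
```

```bash
python3 -c "
from h import *
st()"
```

```text
t 7.95 tcp [0.4494 0.3664 0.1044] F [ 0.  -0.2  0. ] w 0.0004 q [  58.    9.  -49.    8.   -1. -103.]
x [-0.515 -0.688 -0.512] y [-0.813  0.581  0.038] z [ 0.271  0.436 -0.858]
```

>>> step_arm(
  increments=[
    {"tx":1,"ty":3,"tz":-6,"ax":-1,"ay":0.8,"az":0,"claw":-1},
    {"tx":1,"ty":3,"tz":-6,"ax":0,"ay":0,"az":0,"claw":-1},
    {"tx":1,"ty":4,"tz":-6,"ax":0,"ay":0,"az":0,"claw":-1},
    {"tx":0,"ty":0,"tz":0,"ax":0,"ay":0,"az":0,"claw":-1},
  ],
)

```text
time_s: 8.35
tcp_pos: [0.4527, 0.3752, 0.0849]
eef_rot: [177.4, 29.4, -126.9]
contact_force: [-0.6, -0.8, -0.7]
gripper_width: 0.0004
```

```bash
python3 -c "
from h import *
st()"
```

```text
t 8.35 tcp [0.4527 0.3752 0.0849] F [-0.6 -0.8 -0.7] w 0.0004 q [  59.   12.  -47.    6.   -1. -101.]
x [-0.523 -0.697 -0.49 ] y [-0.812  0.582  0.04 ] z [ 0.258  0.419 -0.871]
```

>>> step_arm(
  increments=[
    {"tx":1,"ty":3,"tz":-5,"ax":0,"ay":0,"az":0,"claw":-1},
    {"tx":1,"ty":3,"tz":-5,"ax":0,"ay":0,"az":0,"claw":-1},
    {"tx":0,"ty":1,"tz":-3,"ax":0,"ay":0,"az":0,"claw":-1},
    {"tx":0,"ty":0,"tz":0,"ax":0,"ay":0,"az":0,"claw":-1},
  ],
)

```text
time_s: 8.75
tcp_pos: [0.4557, 0.3817, 0.0724]
eef_rot: [177.2, 29.4, -127.0]
contact_force: [-1.1, -2.6, -3.5]
gripper_width: 0.0004
```

```bash
python3 -c "
from h import *
st()"
```

```text
t 8.75 tcp [0.4557 0.3817 0.0724] F [-1.1 -2.6 -3.5] w 0.0004 q [ 59.  14. -46.   3.  -0. -98.]
x [-0.524 -0.696 -0.49 ] y [-0.812  0.581  0.042] z [ 0.256  0.421 -0.871]
```

>>> step_arm(
  increments=[
    {"tx":-3.6,"ty":-4.8,"tz":0,"ax":0,"ay":0,"az":0,"claw":-1},
    {"tx":-3.6,"ty":-4.8,"tz":0,"ax":0,"ay":0,"az":0,"claw":-1},
    {"tx":-3.6,"ty":-4.8,"tz":-0.5,"ax":-0.8,"ay":0.6,"az":0,"claw":-1},
    {"tx":-3.6,"ty":-4.8,"tz":-0.5,"ax":-1.2,"ay":0.9,"az":0,"claw":-1},
    {"tx":-3.6,"ty":-4.8,"tz":-0.5,"ax":-1.6,"ay":1.2,"az":0,"claw":-1},
    {"tx":-3.6,"ty":-4.8,"tz":-0.5,"ax":-1.6,"ay":1.2,"az":0,"claw":-1},
  ],
)

```text
time_s: 9.35
tcp_pos: [0.4354, 0.355, 0.0736]
eef_rot: [177.2, 23.2, -126.8]
contact_force: [1.1, 1.9, 1.8]
gripper_width: 0.0001
```

```bash
python3 -c "
from h import *
st()
c=cap('scene');cv2.imwrite('pics/s3.png',cv2.resize(c['image'][100:260,120:360],None,fx=3,fy=3))"
```

```text
t 9.35 tcp [0.4354 0.355  0.0736] F [1.1 1.9 1.8] w 0.0001 q [ 59.  12. -42.  -3. -12. -92.]
x [-0.551 -0.736 -0.394] y [-0.811  0.583  0.045] z [ 0.196  0.345 -0.918]
```

View pics/s3.png

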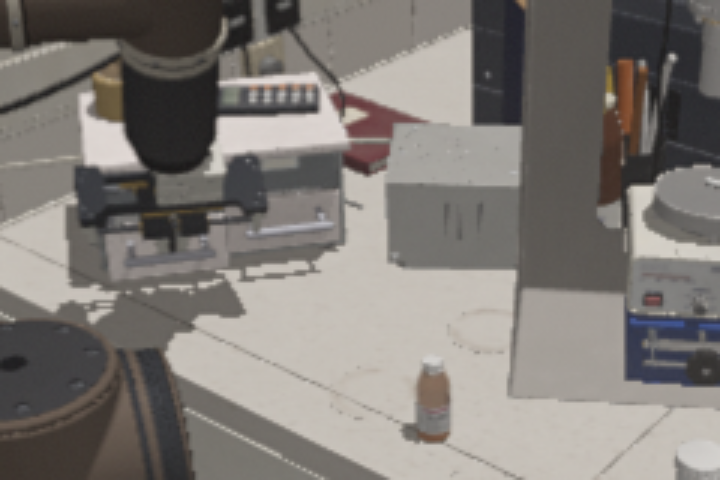

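Drawer two's left handle is hooked by the closed fingers at crop (170,250) and is coming out. Seven pictures viewed. I'll keep pulling and straighten the tool as it goes.

>>> step_arm(
  increments=[
    {"tx":-4.8,"ty":-6.4,"tz":-1,"ax":-1.6,"ay":1.2,"az":0,"claw":-1},
    {"tx":-4.8,"ty":-6.4,"tz":-1,"ax":-1.6,"ay":1.2,"az":0,"claw":-1},
    {"tx":-4.8,"ty":-6.4,"tz":-1,"ax":-1.6,"ay":1.2,"az":0,"claw":-1},
    {"tx":-4.8,"ty":-6.4,"tz":-1,"ax":-1.6,"ay":1.2,"az":0,"claw":-1},
    {"tx":-4.8,"ty":-6.4,"tz":-1,"ax":-1.6,"ay":1.2,"az":0,"claw":-1},
    {"tx":-4.8,"ty":-6.4,"tz":-1,"ax":-1.6,"ay":1.2,"az":0,"claw":-1},
    {"tx":-4.8,"ty":-6.4,"tz":-1,"ax":-1.6,"ay":1.2,"az":0,"claw":-1},
    {"tx":-4.8,"ty":-6.4,"tz":-1,"ax":-1.6,"ay":1.2,"az":0,"claw":-1},
  ],
)

```text
time_s: 10.2
tcp_pos: [0.3969, 0.3033, 0.0646]
eef_rot: [177.2, 7.1, -126.9]
contact_force: [1.2, 2.5, 3.0]
gripper_width: 0.0004
```

>>> step_arm(
  increments=[
    {"tx":-4.8,"ty":-6.4,"tz":-1,"ax":-1.6,"ay":1.2,"az":0,"claw":-1},
    {"tx":-4.8,"ty":-6.4,"tz":0,"ax":0,"ay":0,"az":0,"claw":-1},
    {"tx":-4.8,"ty":-6.4,"tz":0,"ax":0,"ay":0,"az":0,"claw":-1},
  ],
)

```text
time_s: 10.5
tcp_pos: [0.382, 0.2832, 0.0628]
eef_rot: [177.2, 5.1, -126.9]
contact_force: [0.9, 1.3, 1.5]
gripper_width: 0.0004
```

```bash
python3 -c "
from h import *
st()"
```

```text
t 10.5 tcp [0.382  0.2832 0.0628] F [0.9 1.3 1.5] w 0.0004 q [ 58.  12. -39.  -4. -34. -92.]
x [-0.598 -0.797 -0.089] y [-0.801  0.596  0.049] z [ 0.014  0.101 -0.995]
```

>>> step_arm(
  increments=[
    {"tx":-4.8,"ty":-6.4,"tz":0,"ax":0,"ay":0,"az":0,"claw":-1},
    {"tx":-2.4,"ty":-3.2,"tz":0,"ax":0,"ay":0,"az":0,"claw":-1},
    {"tx":-1.8,"ty":-2.4,"tz":0,"ax":0,"ay":0,"az":0,"claw":-1},
    {"tx":0,"ty":0,"tz":0,"ax":0,"ay":0,"az":0,"claw":-1},
  ],
)

```text
time_s: 10.9
tcp_pos: [0.374, 0.2727, 0.0633]
eef_rot: [177.2, 5.3, -126.9]
contact_force: [5.5, 6.2, -3.8]
gripper_width: 0.0005
```

>>> step_arm(
  increments=[
    {"tx":-2.4,"ty":-3.2,"tz":0,"ax":0,"ay":0,"az":0,"claw":-1},
    {"tx":0,"ty":0,"tz":0,"ax":0,"ay":0,"az":0,"claw":-1},
  ],
)

```text
time_s: 11.1
tcp_pos: [0.3737, 0.2726, 0.0641]
eef_rot: [177.2, 5.6, -126.8]
contact_force: [11.4, 13.9, -10.9]
gripper_width: 0.0004
```

>>> step_arm(
  increments=[
    {"tx":-2.4,"ty":-3.2,"tz":0,"ax":0,"ay":0,"az":0,"claw":-1},
    {"tx":0,"ty":0,"tz":0,"ax":0,"ay":0,"az":0,"claw":-1},
  ],
)

```text
time_s: 11.3
tcp_pos: [0.3734, 0.2725, 0.0652]
eef_rot: [177.2, 6.0, -126.8]
contact_force: [17.8, 20.3, -15.8]
gripper_width: 0.0005
```

Drawer two is at its end stop, held against about 27 N. I'll ease off, lift out and move clear for a look.

>>> step_arm(
  increments=[
    {"tx":4,"ty":5.5,"tz":0,"ax":0,"ay":0,"az":0,"claw":-1},
    {"tx":3,"ty":4,"tz":0,"ax":0,"ay":0,"az":0,"claw":-1},
    {"tx":0,"ty":0,"tz":15,"ax":0,"ay":0,"az":0,"claw":-1},
    {"tx":0,"ty":0,"tz":25,"ax":0,"ay":0,"az":0,"claw":-1},
    {"tx":0,"ty":0,"tz":35,"ax":0,"ay":0,"az":0,"claw":-1},
    {"tx":0,"ty":0,"tz":40,"ax":0,"ay":0,"az":0,"claw":-1},
    {"tx":5,"ty":-35,"tz":20,"ax":0,"ay":0,"az":0,"claw":1},
    {"tx":5,"ty":-45,"tz":10,"ax":0,"ay":0,"az":0,"claw":1},
    {"tx":5,"ty":-45,"tz":0,"ax":0,"ay":0,"az":0,"claw":1},
    {"tx":5,"ty":-45,"tz":0,"ax":0,"ay":0,"az":0,"claw":1},
    {"tx":5,"ty":-45,"tz":0,"ax":0,"ay":0,"az":0,"claw":1},
    {"tx":5,"ty":-40,"tz":0,"ax":0,"ay":0,"az":0,"claw":1},
  ],
)

```text
time_s: 12.5
tcp_pos: [0.4031, 0.0165, 0.2068]
eef_rot: [177.1, 4.9, -126.9]
contact_force: [0.3, 0.0, 0.9]
gripper_width: 0.0427
```

```bash
python3 - <<'E'
from h import *
st()
s=cap('scene');c=cap('top')
a=cv2.resize(s['image'][130:330,150:480],(660,400)); b=cv2.resize(c['image'][140:250,85:235],(545,400))
cv2.imwrite('pics/p4.png',cv2.resize(np.hstack([a,b]),(800,266)))
P=cloud(s); x,y,z=np.moveaxis(P,2,0)
near=(np.hypot(x-.457,y+.294)<.045)&(s['depth']>0)
m=near&(z>.058)&(z<.075); q=np.argwhere(m)[:,::-1]; q=plane(s,q,.066)[:,:2].astype(np.float32)
print('lid rect',cv2.minAreaRect(q),'mean',q.mean(0), len(q))
k=near&(z>.055)&(z<.08); print('pts med',np.median(P[k],0))
E
```

```text
t 12.5 tcp [0.4031 0.0165 0.2068] F [0.3 0.  0.9] w 0.0427 q [ 26.  -5. -33.  -6. -59. -60.]
x [-0.598 -0.797 -0.085] y [-0.801  0.596  0.05 ] z [ 0.011  0.098 -0.995]
lid rect ((0.45691078901290894, -0.29306912422180176), (0.06085824966430664, 0.04457692801952362), 27.959850311279297) mean [ 0.45707867 -0.29353637] 199
pts med [ 0.45357191 -0.29468306  0.06802154]
```

View pics/p4.png

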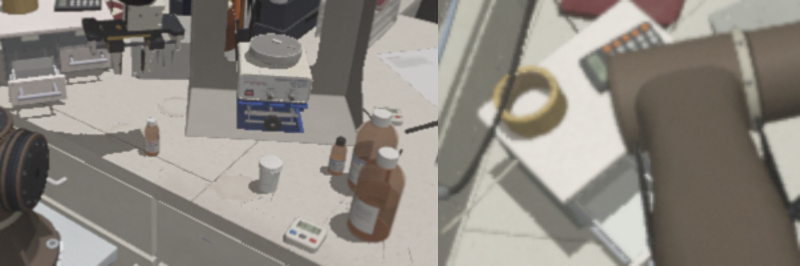

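Drawer two is out and drawer one is shut (8 viewed). The pot stands alone at about (268,174) in the left half. Two estimates put its centre at about (0.462,-0.291).

>>> step_arm(
  increments=[
    {"tx":7,"ty":-30,"tz":0,"ax":-1.4,"ay":0.15,"az":0,"claw":1},
    {"tx":7,"ty":-38,"tz":0,"ax":-1.4,"ay":0.15,"az":0,"claw":1},
    {"tx":7,"ty":-40,"tz":0,"ax":-1.4,"ay":0.15,"az":0,"claw":1},
    {"tx":7,"ty":-40,"tz":0,"ax":-1.4,"ay":0.15,"az":0,"claw":1},
    {"tx":8,"ty":-40,"tz":0,"ax":0,"ay":0,"az":0,"claw":1},
    {"tx":8,"ty":-40,"tz":0,"ax":0,"ay":0,"az":0,"claw":1},
    {"tx":8,"ty":-40,"tz":0,"ax":0,"ay":0,"az":0,"claw":1},
    {"tx":7,"ty":-39,"tz":0,"ax":0,"ay":0,"az":0,"claw":1},
    {"tx":0,"ty":0,"tz":-30,"ax":0,"ay":0,"az":0,"claw":1},
    {"tx":0,"ty":0,"tz":-30,"ax":0,"ay":0,"az":0,"claw":1},
    {"tx":0,"ty":0,"tz":0,"ax":0,"ay":0,"az":0,"claw":1},
  ],
)

```text
time_s: 13.7
tcp_pos: [0.4602, -0.2868, 0.1429]
eef_rot: [179.5, -0.1, -126.9]
contact_force: [-0.7, -0.7, 0.1]
gripper_width: 0.0872
```

```bash
python3 - <<'E'
from h import *
st()
s=cap('scene');cv2.imwrite('pics/p5.png',cv2.resize(s['image'][170:320,280:480],None,fx=3.5,fy=3.5))
E
```

```text
t 13.7 tcp [ 0.4602 -0.2868  0.1429] F [-0.7 -0.7  0.1] w 0.0872 q [-11.  14. -24.  -0. -53. -25.]
x [-0.6   -0.8    0.001] y [-0.8    0.6    0.008] z [-0.007  0.004 -1.   ]
```

View pics/p5.png

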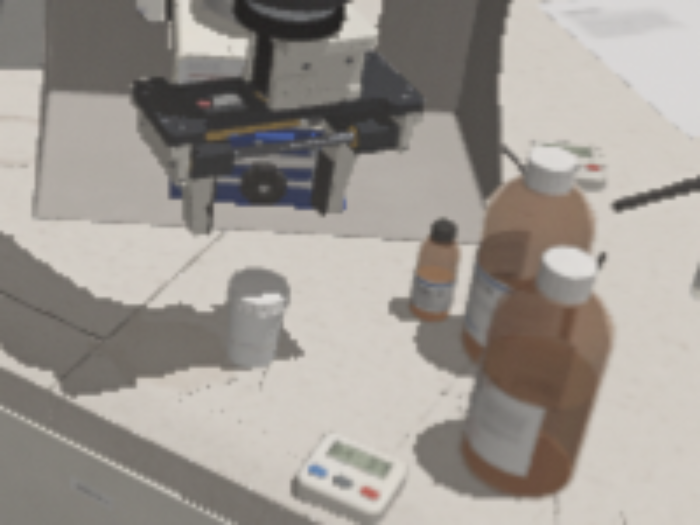

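The open fingers straddle the pot: tips at (200,225) and (328,205), lid at (262,290). The path is clear, so I'll descend and grip.

>>> step_arm(
  increments=[
    {"tx":1,"ty":-2,"tz":-20,"ax":0,"ay":0,"az":0,"claw":1},
    {"tx":1,"ty":-2,"tz":-20,"ax":0,"ay":0,"az":0,"claw":1},
    {"tx":0,"ty":0,"tz":-20,"ax":0,"ay":0,"az":0,"claw":1},
    {"tx":0,"ty":0,"tz":-20,"ax":0,"ay":0,"az":0,"claw":1},
    {"tx":0,"ty":0,"tz":-7,"ax":0,"ay":0,"az":0,"claw":1},
    {"tx":0,"ty":0,"tz":0,"ax":0,"ay":0,"az":0,"claw":0},
    {"tx":0,"ty":0,"tz":0,"ax":0,"ay":0,"az":0,"claw":-1},
    {"tx":0,"ty":0,"tz":0,"ax":0,"ay":0,"az":0,"claw":-1},
    {"tx":0,"ty":0,"tz":0,"ax":0,"ay":0,"az":0,"claw":-1},
    {"tx":0,"ty":0,"tz":0,"ax":0,"ay":0,"az":0,"claw":-1},
    {"tx":0,"ty":0,"tz":0,"ax":0,"ay":0,"az":0,"claw":-1},
  ],
  newtons=12,
)

```text
time_s: 14.85
tcp_pos: [0.4661, -0.2921, 0.0608]
eef_rot: [-179.9, 0.1, -126.8]
contact_force: [0.2, 0.8, 0.9]
gripper_width: 0.0465
```

>>> step_arm(
  increments=[
    {"tx":0,"ty":0,"tz":0,"ax":0,"ay":0,"az":0,"claw":-1},
    {"tx":0,"ty":0,"tz":0,"ax":0,"ay":0,"az":0,"claw":-1},
    {"tx":0,"ty":0,"tz":10,"ax":0,"ay":0,"az":0,"claw":-1},
  ],
)

```text
time_s: 15.15
tcp_pos: [0.4651, -0.2918, 0.0696]
eef_rot: [179.9, 0.1, -126.8]
contact_force: [0.1, 0.9, -1.1]
gripper_width: 0.0466
```

>>> step_arm(
  increments=[
    {"tx":0,"ty":0,"tz":30,"ax":0,"ay":0,"az":0,"claw":-1},
    {"tx":0,"ty":0,"tz":35,"ax":0,"ay":0,"az":0,"claw":-1},
    {"tx":0,"ty":15,"tz":35,"ax":0,"ay":0,"az":0,"claw":-1},
    {"tx":-3,"ty":30,"tz":30,"ax":0,"ay":0,"az":0,"claw":-1},
    {"tx":-3,"ty":40,"tz":10,"ax":0,"ay":0,"az":0,"claw":-1},
    {"tx":-3,"ty":40,"tz":0,"ax":0,"ay":0,"az":0,"claw":-1},
    {"tx":-3,"ty":40,"tz":0,"ax":0,"ay":0,"az":0,"claw":-1},
    {"tx":-3,"ty":40,"tz":0,"ax":0,"ay":0,"az":0,"claw":-1},
    {"tx":-3,"ty":40,"tz":0,"ax":0,"ay":0,"az":0,"claw":-1},
    {"tx":-3,"ty":40,"tz":0,"ax":0,"ay":0,"az":0,"claw":-1},
    {"tx":-3,"ty":40,"tz":0,"ax":0,"ay":0,"az":0,"claw":-1},
    {"tx":-3,"ty":40,"tz":0,"ax":0,"ay":0,"az":0,"claw":-1},
  ],
)

```text
time_s: 16.35
tcp_pos: [0.4385, 0.0746, 0.2112]
eef_rot: [-179.9, 0.2, -126.8]
contact_force: [0.8, 0.4, -0.8]
gripper_width: 0.0467
```

>>> step_arm(
  increments=[
    {"tx":-3,"ty":40,"tz":0,"ax":0,"ay":0,"az":0,"claw":-1},
    {"tx":-3,"ty":40,"tz":0,"ax":0,"ay":0,"az":0,"claw":-1},
    {"tx":-3,"ty":40,"tz":0,"ax":0,"ay":0,"az":0,"claw":-1},
    {"tx":-3,"ty":40,"tz":0,"ax":0,"ay":0,"az":0,"claw":-1},
    {"tx":-3,"ty":40,"tz":0,"ax":0,"ay":0,"az":0,"claw":-1},
    {"tx":-3,"ty":30,"tz":0,"ax":0,"ay":0,"az":0,"claw":-1},
    {"tx":-3,"ty":15,"tz":0,"ax":0,"ay":0,"az":0,"claw":-1},
    {"tx":0,"ty":0,"tz":0,"ax":0,"ay":0,"az":0,"claw":-1},
  ],
)

```text
time_s: 17.15
tcp_pos: [0.4176, 0.3194, 0.2104]
eef_rot: [-179.9, 0.1, -126.7]
contact_force: [-0.6, -1.2, -1.1]
gripper_width: 0.0463
```

```bash
python3 - <<'E'
from h import *
st()
s=cap('scene');cv2.imwrite('pics/p6.png',cv2.resize(s['image'][90:230,150:330],None,fx=4,fy=4))
E
```

```text
t 17.15 tcp [0.4176 0.3194 0.2104] F [-0.6 -1.2 -1.1] w 0.0463 q [ 59.   8. -21.   0. -61. -96.]
x [-0.597 -0.802 -0.002] y [-0.802  0.597 -0.001] z [ 0.002  0.001 -1.   ]
```

View pics/p6.png

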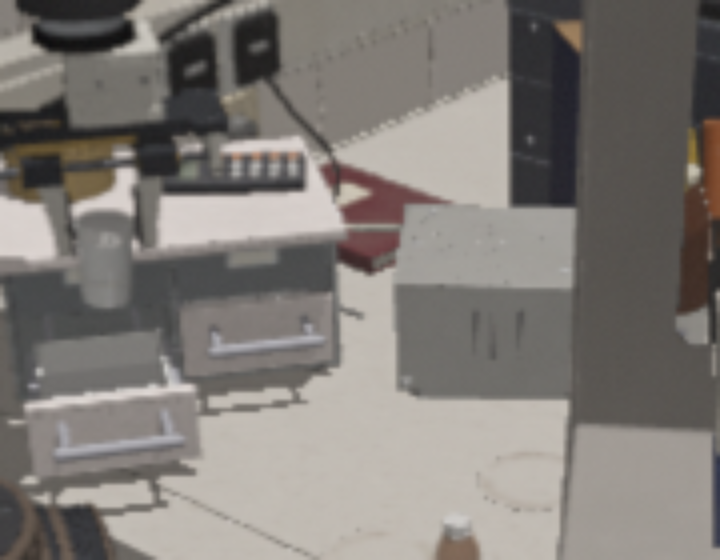

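The pot is held upright at crop (105,260) above the open drawer two, whose bar runs from (60,452) to (182,437). Ten pictures viewed. I'll measure that bar to set the drop point.

```bash
python3 - <<'E'
from h import *
s=load('scene'); 
q=plane(s,[[150+60/4,90+452/4],[150+182/4,90+437/4]],.062)[:,:2]; a=np.radians(53);cx=np.array([np.cos(a),np.sin(a)]);cy=np.array([-cx[1],cx[0]])
m=q.mean(0);print(q,m,np.linalg.norm(q[1]-q[0])); F=m+.1*cx; t=r.get_state()['tcp_pos'][:2]
print('floor',F,'tcp in floor frame',(t-F)@cx,(t-F)@cy)
# floor visible points depth
P=cloud(s);m=(P[...,2]>.01)&(P[...,2]<.026)&(np.hypot(*(P[...,:2]-F).transpose(2,0,1))<.09)
p=P[m][:,:2]-F;print(len(p),np.percentile(p@cx,[2,98]),np.percentile(p@cy,[2,98]))
E
```

```text
[[0.32783886 0.29134133]
 [0.40180117 0.23476552]] [0.36482001 0.26305343] 0.09311952722306512
floor [0.42500152 0.34291698] tcp in floor frame -0.024231898463435573 -0.009011344885107754
173 [-0.0611102   0.08556086] [-0.05572759  0.06545859]
```

>>> step_arm(
  increments=[
    {"tx":0,"ty":8,"tz":0,"ax":0,"ay":0,"az":0,"claw":-1},
    {"tx":0,"ty":7,"tz":-10,"ax":0,"ay":0,"az":0,"claw":-1},
    {"tx":0,"ty":0,"tz":-25,"ax":0,"ay":0,"az":0,"claw":-1},
    {"tx":0,"ty":0,"tz":-25,"ax":0,"ay":0,"az":0,"claw":-1},
    {"tx":0,"ty":0,"tz":-25,"ax":0,"ay":0,"az":0,"claw":-1},
    {"tx":0,"ty":0,"tz":-20,"ax":0,"ay":0,"az":0,"claw":-1},
    {"tx":0,"ty":0,"tz":-15,"ax":0,"ay":0,"az":0,"claw":-1},
    {"tx":0,"ty":0,"tz":0,"ax":0,"ay":0,"az":0,"claw":-1},
  ],
)

```text
time_s: 18.0
tcp_pos: [0.4172, 0.3312, 0.088]
eef_rot: [-179.9, -0.1, -126.8]
contact_force: [-0.4, 0.1, -0.1]
gripper_width: 0.0463
```

>>> step_arm(
  increments=[
    {"tx":0,"ty":0,"tz":-4,"ax":0,"ay":0,"az":0,"claw":-1},
    {"tx":0,"ty":0,"tz":-3,"ax":0,"ay":0,"az":0,"claw":-1},
    {"tx":0,"ty":0,"tz":-2,"ax":0,"ay":0,"az":0,"claw":-1},
    {"tx":0,"ty":0,"tz":0,"ax":0,"ay":0,"az":0,"claw":-1},
  ],
)

```text
time_s: 18.4
tcp_pos: [0.4181, 0.3331, 0.0817]
eef_rot: [-179.9, 0.1, -126.8]
contact_force: [-0.6, 0.8, -0.4]
gripper_width: 0.0467
```

>>> step_arm(
  increments=[
    {"tx":0,"ty":0,"tz":-1,"ax":0,"ay":0,"az":0,"claw":-1},
    {"tx":0,"ty":0,"tz":-1,"ax":0,"ay":0,"az":0,"claw":-1},
    {"tx":0,"ty":0,"tz":0,"ax":0,"ay":0,"az":0,"claw":-1},
  ],
)

```text
time_s: 18.7
tcp_pos: [0.418, 0.333, 0.0795]
eef_rot: [-179.9, 0.1, -126.8]
contact_force: [-0.1, -0.1, 0.4]
gripper_width: 0.0468
```

>>> step_arm(
  increments=[
    {"tx":0,"ty":0,"tz":-1,"ax":0,"ay":0,"az":0,"claw":-1},
    {"tx":0,"ty":0,"tz":0,"ax":0,"ay":0,"az":0,"claw":-1},
  ],
)

```text
time_s: 18.9
tcp_pos: [0.4183, 0.3333, 0.0788]
eef_rot: [-179.9, 0.2, -126.8]
contact_force: [-0.3, 0.0, 1.5]
gripper_width: 0.0467
```

>>> step_arm(
  increments=[
    {"tx":0,"ty":0,"tz":-1,"ax":0,"ay":0,"az":0,"claw":-1},
    {"tx":0,"ty":0,"tz":0,"ax":0,"ay":0,"az":0,"claw":-1},
  ],
)

```text
time_s: 19.1
tcp_pos: [0.4187, 0.3339, 0.0786]
eef_rot: [-179.9, 0.2, -126.7]
contact_force: [-0.8, 0.9, 8.9]
gripper_width: 0.047
```

Contact at the expected height, 8.9 N upward. I'll ease off, open and rise.

>>> step_arm(
  increments=[
    {"tx":0,"ty":0,"tz":1,"ax":0,"ay":0,"az":0,"claw":-1},
    {"tx":0,"ty":0,"tz":0,"ax":0,"ay":0,"az":0,"claw":0.2},
    {"tx":0,"ty":0,"tz":0,"ax":0,"ay":0,"az":0,"claw":0.4},
    {"tx":0,"ty":0,"tz":0,"ax":0,"ay":0,"az":0,"claw":0.6},
    {"tx":0,"ty":0,"tz":0,"ax":0,"ay":0,"az":0,"claw":0.7},
    {"tx":0,"ty":0,"tz":0,"ax":0,"ay":0,"az":0,"claw":0.7},
    {"tx":0,"ty":0,"tz":5,"ax":0,"ay":0,"az":0,"claw":0.7},
    {"tx":0,"ty":0,"tz":15,"ax":0,"ay":0,"az":0,"claw":0.7},
    {"tx":0,"ty":0,"tz":25,"ax":0,"ay":0,"az":0,"claw":0.7},
    {"tx":0,"ty":0,"tz":35,"ax":0,"ay":0,"az":0,"claw":0.7},
    {"tx":0,"ty":0,"tz":35,"ax":0,"ay":0,"az":0,"claw":0.7},
    {"tx":0,"ty":0,"tz":35,"ax":0,"ay":0,"az":0,"claw":0.7},
  ],
)

```text
time_s: 20.3
tcp_pos: [0.4179, 0.3327, 0.2303]
eef_rot: [-179.9, 0.1, -126.8]
contact_force: [0.7, 0.1, -0.8]
gripper_width: 0.0742
```

>>> step_arm(
  increments=[
    {"tx":5,"ty":-30,"tz":10,"ax":0,"ay":0,"az":0,"claw":0.7},
    {"tx":5,"ty":-40,"tz":0,"ax":0,"ay":0,"az":0,"claw":0.7},
    {"tx":5,"ty":-40,"tz":0,"ax":0,"ay":0,"az":0,"claw":0.7},
    {"tx":5,"ty":-40,"tz":0,"ax":0,"ay":0,"az":0,"claw":0.7},
    {"tx":5,"ty":-40,"tz":0,"ax":0,"ay":0,"az":0,"claw":0.7},
    {"tx":0,"ty":-10,"tz":0,"ax":0,"ay":0,"az":0,"claw":0.7},
    {"tx":0,"ty":0,"tz":0,"ax":0,"ay":0,"az":0,"claw":0.7},
  ],
)

```text
time_s: 21.0
tcp_pos: [0.443, 0.1316, 0.239]
eef_rot: [-179.9, 0.2, -126.9]
contact_force: [0.2, 0.2, -0.4]
gripper_width: 0.0745
```

```bash
python3 - <<'E'
from h import *
st()
s=cap('scene');cv2.imwrite('pics/p7.png',cv2.resize(s['image'][110:320,150:450],None,fx=2.6,fy=2.6))
P=cloud(s);F=np.array([.421,.342]);m=(np.hypot(*(P[...,:2]-F).transpose(2,0,1))<.04)&(P[...,2]>.075)&(P[...,2]<.1)
print(m.sum(),np.median(P[m],0))
E
```

```text
t 21.0 tcp [0.443  0.1316 0.239 ] F [ 0.2  0.2 -0.4] w 0.0745 q [ 41.   0. -26.   0. -64. -78.]
x [-0.601 -0.8   -0.003] y [-0.8    0.601 -0.001] z [ 0.003  0.001 -1.   ]
117 [0.40676549 0.32761918 0.0858146 ]
```

View pics/p7.png

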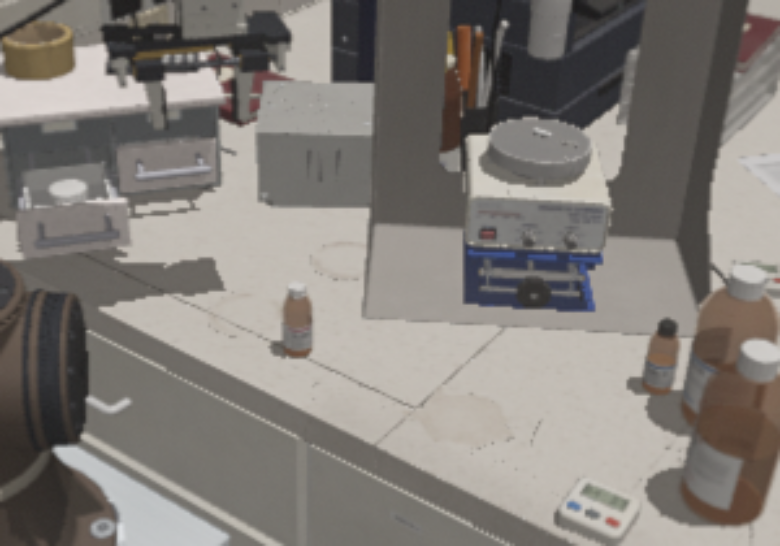

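The pot stands upright in open drawer two, with its lid at (68,190) and the lid top at z ≈ 0.086 m (expected 0.084). Drawer one is shut, the bottles and timer are undisturbed, and the arm is clear. I'll hand in.

```bash
python3 -c "
from h import *
print(r.close_job())"
```

```text
the job is handed in; nothing more can be done
None
```

The job is handed in at about 21 s of the 72 s allowed; no verdict was reported.

**What I did:** I pushed drawer one home with closed fingers on its bar until it stopped at about 19 N. I pulled drawer two out to its end stop (about 27 N) by hooking the closed fingers behind its bar rather than gripping it. Then I lifted the pot by its lid, set it on drawer two's floor and let go. The set-down contact read 8.9 N.

**Last checks:**
- **Pot:** it stands upright in drawer two, about 8 mm in front of the floor point. Its lid top measured 86 mm up, against 84 mm expected.
- **Drawers:** the picture shows drawer one shut and drawer two out. I judged both from the pictures, the end stops and the bar positions, since the joint values cannot be read.
- **Bystanders and arm:** the bottles and timer look unmoved, and the arm is clear with no contact force.

**What went wrong or disagreed:**
- The first two move calls were refused because every row must carry all seven values. Nothing moved.
- Joint 5 reached its limit near the shut handle, so I reduced the tool tilt to about 30 degrees.
- Camera and contact estimates of the bar and floor positions differed by up to about 6 mm.

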